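# Brace the glaze jar in its clamp and twist off its tight lid

## Robot

A 6-joint arm with a two-finger parallel gripper is mounted at the origin on a cart in front of the work surface, level with it; the furniture and walls round the work are solid. World frame = base frame: x ahead of the robot, y to its left, z up, the work surface at z = 0. Lengths are in m, angles in rad, forces in N, time in s.
With the tool pointing down it reaches from about 0.425 to 0.95 m from the base axis. Payload 3.5 kg.
Tool frame: the origin (TCP) lies at the very end of the fingers, on their centre line; the grasp point (between the pads) lies ctrl.tcp_to_grasp behind it (ctrl.tcp_to_grasp is the distance from the TCP to the grasp point, in m); z points along the fingers, y is the line along which they close (so a half turn about z gives the same grasp; the last joint's range is limited). The gripper opens to 85 mm and grips with 20 to 120 N. Pads are 22 mm wide; open, the fingers measure 114 mm over their backs; the gripper's body (76 mm by 85 mm) begins 54 mm behind the grasp point. The pads swing forward as they close: fully open they stand 13 mm farther back than shut.
Start: joints at [-1.332, 0.286, 1.577, -0, 1.279, -0.15], TCP at [0.256, -0.625, 0.231] pointing down, gripper open.
Joint ranges: [-2.77, 2.77], [-0.9, 2.22], [0.21, 2.48], [-1.53, 4.67], [0.24, 2.81], [-2.84, 2.84]. Speed limits (rad/s): [2.79, 2.79, 3.14, 3.14, 3.14, 3.14].

## Interface

Orientations are given as a unit quaternion [x, y, z, w].
In Python, from plant import ctrl gives the robot as it stands.
- The arm moves only by the shell command python3 -m inch 'ROWS' [FORCE]. ROWS is JSON, a list of rows, each an object with "slide": the shift along the tool's x, y, z in cm, a list of three; "turn": the turn about the tool's z in rad; "grip": the finger opening in cm, from 0 to 8.54. A call has 1 to 20 rows; each row is the pose to reach, as a shift and turn from the pose commanded when the call began, along the tool's axes at that moment; what a row does not reach only later rows make up. A row lasts 1/10 s, in which the tool goes at most 50 mm and 8.59 degrees, less where a joint would pass 70% of its speed; a pose out of reach is approached as far as the arm can. A call with a gripper value outside its range is refused whole. The fingers move at their own pace and stop on an object; FORCE is the grip in N (left out, the last holds). Time passes only in rows, so rows that repeat a pose let the fingers close. It gives the time, the measured TCP pose, the force, the opening and the grip force at its end, in the units of the state.
- ctrl.get_state(): the state, without advancing time (a new reading comes with each control period).
- ctrl.read_camera(name): name is "scene" or "top"; returns (picture, depth): 480x640x3 uint8, red, green, blue; 480x640 float32, m along the optical axis (not along the pixel's ray), 0 where there is no reading.
- ctrl.camera_info(name): a dict with "K" (3x3 intrinsics, pixels), "D" ([k1, k2, p1, p2, k3] as OpenCV has them; the pictures are not rectified), "camera_from_world" (4x4, takes a point from world to camera coordinates). Camera axes: x right, y down, z forward; pixel columns grow to the right and rows downward; lengths in m; the calibration is good to about 2 mm. A picture is of the moment at which its call begins. camera_info takes no time and is no camera call.
- ctrl.sign_off(): hands the job in; it is judged then, once.
The state is a dict: "time": time; "qpos": joint angles; "dq": joint speeds; "joint_efforts": joint torques, N m; "eef_pos": TCP position; "tcp_rot": TCP orientation; "contact_force": force on the tool from outside, world axes, zero at the start; "wrist_torque": the same for the moment, N m; "opening": opening from 0.0 (shut) to 1.0 (fully open); "finger_force": force on a finger pad.
Only numpy, scipy, OpenCV 4.12 (cv2) and the standard library are available. Lean on these libraries where they do the work, as an engineer would, in place of code of your own. Each camera call takes 0.05 s, during which the arm holds its last target. There are 200 camera calls.

## Task

Open the white glaze jar that stands in the bench clamp: push the clamp's plunger all the way down so that the sprung jaw closes on the jar and braces it, then grip the tight black lid and twist it counter-clockwise just until its threads let go. Lift it straight up and finish still holding it level, a finger's breadth or two above the jar's mouth, with the jar upright and not turned in the clamp and nothing else on the counter disturbed.

Things in the scene. Friction and masses are not known exactly. Their poses are not given: they have to be found in the camera images.
- clamp: Bench jar clamp, fixed: aluminium plate 92 x 216 mm, 10 mm thick, with a grey vee jaw at one end, a sliding jaw, and a grey catch housing with the plunger at the other end. Origin: on the counter under the middle of the closed jaws. z up; y along the plate, from the housing end (-142 mm) to the fixed vee jaw's end (+74 mm). Jaws reach 58 mm above the counter, the housing 68 mm.
- plunger (a joint): Stroke of the clamp's sprung plunger, m: 0 up, 0.010 fully down (straight down; spring of 3 N rising to 7 N, plus about 4 N of rubbing in the catch). At 0.008 it frees the cocked jaw, whose catch bar then slides over the plunger's shoulder and keeps it down at about 0.008.
- plunger_top (a point): Centre of the top of the plunger's black button (28 mm across), 92 mm above the counter when up, 106 mm from the clamp's origin along the clamp's -y. Moves down with the plunger.
- jaw (a joint): Travel of the sliding jaw, m: 0 cocked (some 5 mm clear of the jar), about 0.008 when its spring presses the jar into the vee jaw with about 20 N, rubber against the jar. It closes by itself once the plunger is pushed down.
- jar: White straight-sided jar, loose, about 0.4 kg, 56 mm across, 100 mm high to its mouth, standing on the clamp's plate. Origin: centre of its underside, 10 mm above the counter; z up. Until the jaw closes it stands free and turns along with the lid; being braced shifts it 2 to 5 mm towards the vee jaw. Its neck carries three short thread ramps, as on a jam jar.
- jar_mouth (a point): Centre of the jar's mouth, 100 mm above the jar's underside, 110 mm above the counter.
- jar_side (a point): Point on the outside of the jar, 28 mm from its axis along the jar's x and 40 mm up: shows whether the jar has turned or shifted.
- lid_center (a point): Centre of the black ribbed round lid: 58 mm across, 20 mm high, 0.08 kg; its edges are 10 mm below and above this point. Screwed tight it is 94 mm above the jar's underside, 104 mm above the counter. The jar's body is 1 mm slimmer all round, so fingers may reach down past the lid. It has 1 mm of play on the neck; a sprung liner under it pushes the tight lid up with some 20 N.
- lid_side (a point): Point on the lid's edge, 29 mm from its axis along the lid's x, half-way up. Lid and jar axes agree within 6 degrees when tight. Turned counter-clockwise seen from above the lid is tight at first (about 0.5 N m) and then easy; it need not rise. It is free of the threads and lifts straight off from 62 to 95 degrees (best 77); farther round its lugs strike the next ramps.
- test_pinch_pot: Bystander: small clay pinch pot, 64 mm across, 38 mm high, standing by the housing end of the clamp. Origin: centre of its underside.
- needle_tool: Bystander: pin tool with a grey ribbed grip, 110 mm long, 13 mm high, lying in front of the clamp and along it. Origin: centre of its underside.
- water_pot: Bystander: speckled water pot, 69 mm across, 63 mm high, by the vee jaw end of the clamp. Origin: centre of its underside.
- clay_skull: Bystander: small clay skull, 83 x 56 x 59 mm high, left of the clamp. Origin: centre of its underside.
- masking_tape: Bystander: roll of tape, 96 mm across, 25 mm high, left of the clamp. Origin: centre of its underside.
There are look-alikes about, which are no part of the job. Leave any green look-alike of the jar alone.

How it is judged:
On the way, in this order (a step that is already met when the one before it is completed fails the run):
1. the plunger is pushed down and the jaw has closed on the jar, while the lid is still tight (contact force between jaw and jar above 8 N and value of joint plunger above 0.007 m and z of jar in the frame of clamp below 0.014 m and angle between jar's own z axis and vertical below 0.06 rad and z of lid_center in the frame of jar below 0.1 m), for 0.2 s.
2. the lid, in the fingers, has come off the threads and is clear above the mouth of the braced jar (contact force between jaw and jar above 8 N and value of joint plunger above 0.007 m and z of jar in the frame of clamp below 0.014 m and angle between jar's own z axis and vertical below 0.06 rad and contact force between the fingers and lid above 3 N and z of lid_center in the frame of jar above 0.111 m), for 0.2 s.
At the end, for the whole second after the job is handed in: Lid held in the fingers, level (11 degrees), still, touching nothing else, over the mouth to 15 mm, its lower edge 1 to 50 mm above it; plunger down, jaw pressing the upright jar (over 8 N), jar on its plate and its side not shifted or turned by more than 12 mm (all of step 2 and z of lid_center in the frame of jar below 0.16 m and horizontal distance between lid_center and jar_mouth below 0.015 m and angle between lid_center's own z axis and vertical below 0.2 rad and contact force between lid and jar below 0.05 N and linear speed of lid below 0.02 m/s and distance of jar_side from where it was at the start of the episode below 0.012 m); the arm keeps its last pose, push and grip.
It fails at once if the jar turns or shifts by more than 15 mm at its side (distance of jar_side from where it was at the start of the episode above 0.015 m).
It fails at once if the lid is turned on past a third of a turn over the jar instead of stopping where the threads let go (x of lid_side in the frame of jar below -0.0125 m and horizontal distance between lid_center and jar_mouth below 0.012 m and z of lid_center in the frame of jar below 0.15 m).
It fails at once if a bystander is moved (distance of any of needle_tool, water_pot from where it was at the start of the episode above 0.03 m).
It also fails if it takes over 42 s, if anything falls off the work surface, if the arm or the gripper's body presses on something with over 40 N, if the wrist force passes 120 N, or if a joint passes its speed limit or range.

## Working session

There is one attempt and no reset: what is moved stays moved. The work goes in short steps, Python scripts to look and compute and a shell command to move; the robot and the scene stay as the last step left them, time stands still between calls to the robot, and variables do not carry over. Pictures are saved under pics/ and viewed, at most 10 in all, crops included, and the job is handed in when it is done.

```bash
ls; mkdir -p pics; python3 - <<'E'
from plant import ctrl
import cv2,numpy as np
print(ctrl.get_state(), ctrl.tcp_to_grasp)
for n in("scene","top"):
    p,d=ctrl.read_camera(n); cv2.imwrite(f"pics/{n}0.png",p[:,:,::-1]); np.save(f"pics/{n}0d.npy",d)
    i=ctrl.camera_info(n); print(n,i)
E
```

```text
pics
{'time': 0.0, 'qpos': array([-1.33197847e+00,  2.87210212e-01,  1.57819823e+00, -2.70059160e-05,
        1.27859802e+00, -1.49990468e-01]), 'dq': array([-0.00071095,  0.0008199 ,  0.00094938,  0.00123829, -0.00058391,
        0.00048789]), 'joint_efforts': array([ 7.83209234e-04, -4.05972326e+01, -2.92629361e+01, -6.27047666e-05,
        5.78678344e-03, -8.12426691e-06]), 'eef_pos': array([ 0.25575075, -0.62395238,  0.22990598]), 'tcp_rot': array([ 9.81161480e-01,  1.93185645e-01, -6.64986161e-05, -1.20514030e-03]), 'contact_force': array([-0.27808572, -0.09367261, -0.21129653]), 'wrist_torque': array([-0.02772519,  0.04031621,  0.00755797]), 'finger_force': 0.0, 'opening': 1.0030820087902852} 0.0187
scene {'K': array([[507.12207874,   0.        , 317.07563241],
       [  0.        , 507.12207874, 242.89015358],
       [  0.        ,   0.        ,   1.        ]]), 'D': array([-0.03369005,  0.        ,  0.        ,  0.        ,  0.        ]), 'camera_from_world': array([[-0.71429944, -0.69942145,  0.02420651,  0.33507702],
       [-0.33787726,  0.31436123, -0.88713921,  0.2811519 ],
       [ 0.6128746 , -0.64186187, -0.46086665,  0.73121463],
       [ 0.        ,  0.        ,  0.        ,  1.        ]])}
top {'K': array([[489.62677769,   0.        , 317.36350302],
       [  0.        , 489.62677769, 236.66990705],
       [  0.        ,   0.        ,   1.        ]]), 'D': array([-0.03051022,  0.        ,  0.        ,  0.        ,  0.        ]), 'camera_from_world': array([[-0.02387795, -0.99961853,  0.01387969, -0.10031521],
       [-0.99190265,  0.02195679, -0.12508813,  0.5291691 ],
       [ 0.12473566, -0.01675415, -0.99204854,  1.24754019],
       [ 0.        ,  0.        ,  0.        ,  1.        ]])}
```

View pics/top0.png

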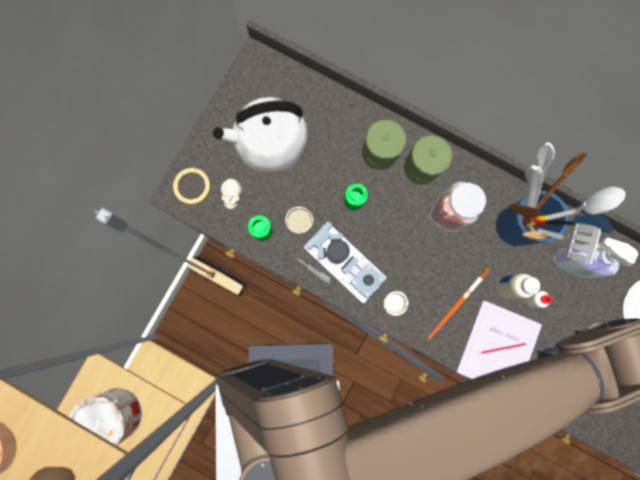

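View pics/scene0.png

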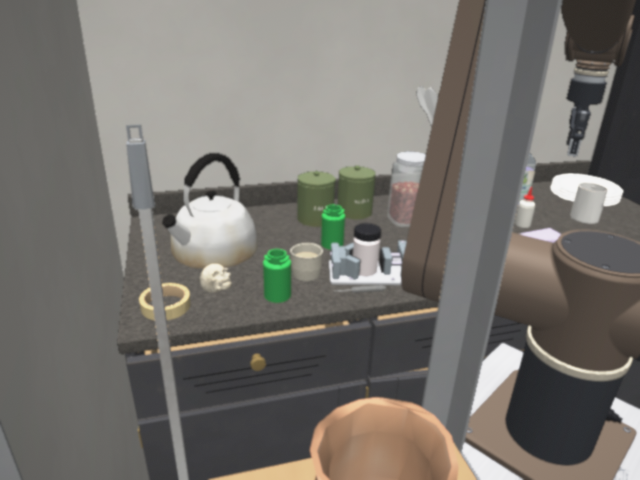

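The top view shows the black lid at (337,251) and the plunger button at (368,280). The vee jaw end is at the upper left and the housing at the lower right. Things that could be mistaken for them:
- **For the jar:** green jars at (260,227) and (356,196), the candy jar at (460,205), the water pot at (299,220) and the pinch pot at (396,303).
- **For the lid:** the button at (368,280).

I choose the jar with the black lid standing in the clamp.

```bash
cat > h.py <<'E'
from plant import ctrl
import cv2,numpy as np
def ray(n,uv):
    i=ctrl.camera_info(n);T=i["camera_from_world"];R=T[:3,:3]
    p=cv2.undistortPoints(np.array([[uv]],float),i["K"],i["D"])[0,0]
    return -R.T@T[:3,3], R.T@np.array([p[0],p[1],1])
def onz(n,uv,z):
    c,d=ray(n,uv); return c+d*(z-c[2])/d[2]
def proj(n,P):
    i=ctrl.camera_info(n);T=i["camera_from_world"]
    return cv2.projectPoints(np.array([P],float),cv2.Rodrigues(T[:3,:3])[0],T[:3,3],i["K"],i["D"])[0][0,0]
def blobs(n,p,box,thr=60,amin=40):
    x0,y0,x1,y1=box; g=p[y0:y1,x0:x1].max(2)
    m=(g<thr).astype(np.uint8); k,l,s,c=cv2.connectedComponentsWithStats(m)
    return [(s[j,4],c[j]+[x0,y0],s[j,:4]) for j in range(1,k) if s[j,4]>amin]
E
python3 - <<'E'
from h import *
p=cv2.imread("pics/top0.png");d=np.load("pics/top0d.npy")
c=cv2.resize(p[210:320,285:415],None,fx=6,fy=5.45,interpolation=cv2.INTER_CUBIC) if 0 else cv2.resize(p[210:310,290:410],None,fx=6,fy=6,interpolation=cv2.INTER_CUBIC)
cv2.imwrite("pics/crop0.png",c)
for thr in(45,60):
  for b in blobs("top",p,(320,235,385,295),thr,20): print(thr,b)
for n,uv in(("lid",(337,251)),("btn",(368,280))):
    u,v=uv;cc,dd=ray("top",uv); print(n,d[v,u],cc+dd*d[v,u],onz("top",uv,.114 if n=="lid" else .092))
E
```

```text
lid 1.1909213 [ 0.47971046 -0.15792914  0.12005647] [ 0.48028708 -0.15827119  0.114     ]
btn 1.2077907 [ 0.4084671  -0.23381268  0.09537557] [ 0.40858315 -0.23421116  0.092     ]
```

View pics/crop0.png

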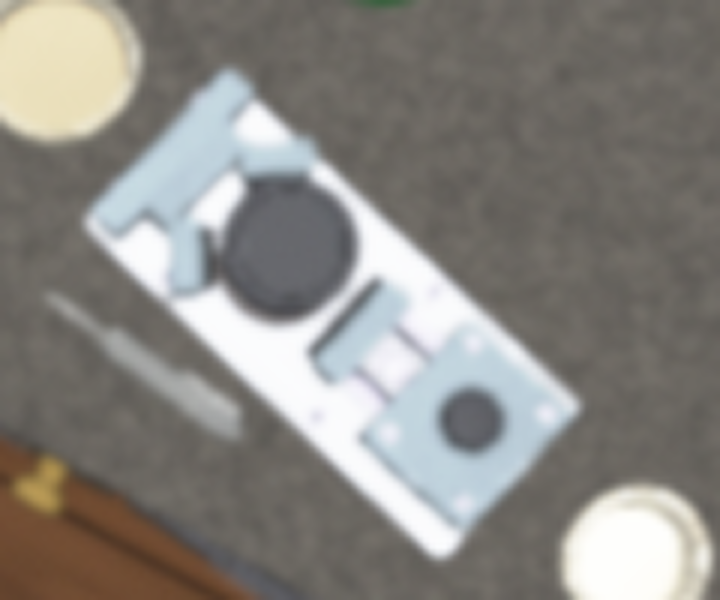

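The crop shows the lid at about (338,251) and the button at about (368.5,279.8). They are 104 mm apart, as expected, and their heights agree. I'll go above the button with the fingers closed.

```bash
python3 -m inch '[{"slide":[28.9,-30.2,0],"turn":0,"grip":0},{"slide":[28.9,-30.2,0],"turn":0,"grip":0},{"slide":[28.9,-30.2,0],"turn":0,"grip":0},{"slide":[28.9,-30.2,0],"turn":0,"grip":0},{"slide":[28.9,-30.2,0],"turn":0,"grip":0},{"slide":[28.9,-30.2,0],"turn":0,"grip":0},{"slide":[28.9,-30.2,0],"turn":0,"grip":0},{"slide":[28.9,-30.2,0],"turn":0,"grip":0},{"slide":[28.9,-30.2,0],"turn":0,"grip":0},{"slide":[28.9,-30.2,0],"turn":0,"grip":0},{"slide":[28.9,-30.2,4],"turn":0,"grip":0},{"slide":[28.9,-30.2,8],"turn":0,"grip":0},{"slide":[28.9,-30.2,11.5],"turn":0,"grip":0},{"slide":[28.9,-30.2,11.5],"turn":0,"grip":0},{"slide":[28.9,-30.2,11.5],"turn":0,"grip":0}]' 60
python3 - <<'E'
from h import *
print(ctrl.get_state())
for n in("top","scene"):
    p,d=ctrl.read_camera(n); cv2.imwrite(f"pics/{n}1.png",p[:,:,::-1])
    print(n,proj(n,(.4085,-.2345,.092)))
p=cv2.imread("pics/top1.png");q=cv2.imread("pics/scene1.png")
cv2.imwrite("pics/c1.png",np.hstack([cv2.resize(a,(400,400),interpolation=cv2.INTER_CUBIC) for a in(p[215:315,300:400],q[180:320,320:460])]))
E
```

```text
time: 1.6
eef_pos: [0.4085, -0.2363, 0.1164]
tcp_rot: [0.981, 0.193, -0.0, -0.0]
contact_force: [0.2, -0.8, 0.0]
opening: -0.0
finger_force: 0.0
{'time': 1.6, 'qpos': array([-7.39734683e-01, -3.52428701e-02,  2.15723286e+00, -2.47953199e-04,
        1.02087086e+00,  4.43388773e-01]), 'dq': array([ 0.00533392, -0.03589358, -0.04699291,  0.00283417, -0.00629471,
        0.00079474]), 'joint_efforts': array([ 4.56789730e-02, -2.28906709e+01, -2.40893465e+01, -1.49812757e-03,
        5.20792301e-02, -1.94294982e-03]), 'eef_pos': array([ 0.40849602, -0.23626507,  0.11635516]), 'tcp_rot': array([ 9.81259767e-01,  1.92688497e-01, -4.62191007e-04, -4.46795999e-04]), 'contact_force': array([ 0.2138069 , -0.80892625,  0.02798433]), 'wrist_torque': array([ 0.02298299, -0.00280151,  0.0046146 ]), 'finger_force': 0.0, 'opening': -0.00045779140787502513}
top [368.11759561 280.03087689]
scene [414.46379534 237.21705001]
```

View pics/c1.png

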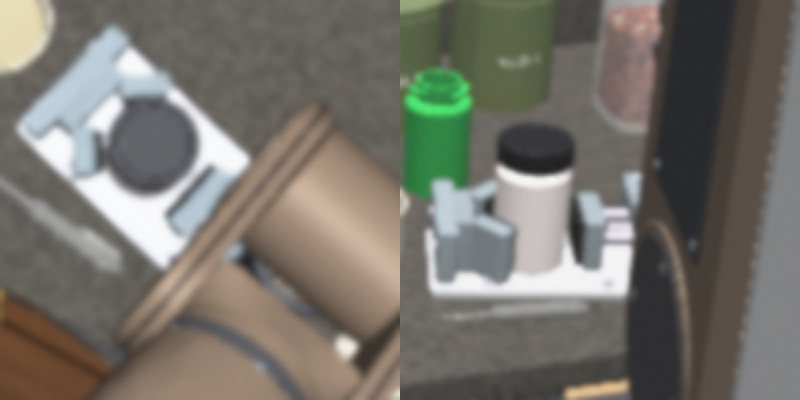

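The lid and jar are still in place, the jaw is open, and the arm hides the button. I'll press down slowly.

```bash
python3 -m inch '[{"slide":[0,0,1.5],"turn":0,"grip":0},{"slide":[0,0,2.2],"turn":0,"grip":0},{"slide":[0,0,2.5],"turn":0,"grip":0},{"slide":[0,0,2.8],"turn":0,"grip":0},{"slide":[0,0,3.0],"turn":0,"grip":0},{"slide":[0,0,3.1],"turn":0,"grip":0},{"slide":[0,0,3.2],"turn":0,"grip":0},{"slide":[0,0,3.3],"turn":0,"grip":0},{"slide":[0,0,3.3],"turn":0,"grip":0},{"slide":[0,0,3.3],"turn":0,"grip":0}]'
```

```text
time: 2.7
eef_pos: [0.4095, -0.2362, 0.0865]
tcp_rot: [0.981, 0.193, -0.0, 0.0]
contact_force: [-4.9, 2.7, 11.3]
opening: 0.0
finger_force: 6.0
```

```bash
python3 -m inch '[{"slide":[0,0,0.2],"turn":0,"grip":0},{"slide":[0,0,0.4],"turn":0,"grip":0},{"slide":[0,0,0.5],"turn":0,"grip":0},{"slide":[0,0,0.5],"turn":0,"grip":0},{"slide":[0,0,0.5],"turn":0,"grip":0}]'
```

```text
time: 3.2
eef_pos: [0.4099, -0.2366, 0.0819]
tcp_rot: [0.981, 0.194, 0.0, 0.001]
contact_force: [-4.4, 2.6, 14.0]
opening: -0.003
finger_force: 7.0
```

```bash
python3 -m inch '[{"slide":[0,0,0.2],"turn":0,"grip":0},{"slide":[0,0,0.3],"turn":0,"grip":0},{"slide":[0,0,0.3],"turn":0,"grip":0},{"slide":[0,0,0.3],"turn":0,"grip":0}]'
```

```text
time: 3.6
eef_pos: [0.4102, -0.2369, 0.0818]
tcp_rot: [0.981, 0.194, -0.0, 0.0]
contact_force: [-10.3, 8.2, 31.0]
opening: -0.001
finger_force: 15.0
```

The plunger is at its stop (31 N). I'll rise and look at the braced lid.

```bash
python3 -m inch '[{"slide":[0,0,-3],"turn":0,"grip":4},{"slide":[0,0,-7],"turn":0,"grip":8.54},{"slide":[0,0,-9],"turn":0,"grip":8.54},{"slide":[0,0,-9],"turn":0,"grip":8.54},{"slide":[0,0,-9],"turn":0,"grip":8.54}]'
python3 - <<'E'
from h import *
print(ctrl.get_state()["eef_pos"])
for n in("top","scene"):
    p,d=ctrl.read_camera(n); cv2.imwrite(f"pics/{n}2.png",p[:,:,::-1])
p=cv2.imread("pics/top2.png");q=cv2.imread("pics/scene2.png");p0=cv2.imread("pics/top0.png");q0=cv2.imread("pics/scene0.png")
for n,im,box in(("top0",p0,(322,236,354,267)),("top2",p,(322,236,354,267)),("sc0",q0,(345,222,390,250)),("sc2",q,(345,222,390,250))):
    for t in(60,90,120):print(n,t,[(int(a),c.round(1),s) for a,c,s in blobs("",im,box,t,60)])
cv2.imwrite("pics/c2.png",np.hstack([cv2.resize(a,(400,400),interpolation=cv2.INTER_CUBIC) for a in(p[215:315,300:400],q[180:320,320:460])]))
E
```

```text
time: 4.1
eef_pos: [0.409, -0.2357, 0.1658]
tcp_rot: [0.981, 0.193, 0.0, 0.001]
contact_force: [-0.5, -0.3, -0.2]
opening: 0.846
finger_force: 0.0
[ 0.4090469  -0.23571946  0.16584919]
top0 60 []
top0 90 []
top0 120 [(395, array([336.8, 251.1]), array([ 2,  4, 25, 23], dtype=int32))]
top2 60 []
top2 90 []
top2 120 [(441, array([336.8, 251.3]), array([ 2,  4, 26, 24], dtype=int32))]
sc0 60 [(326, array([367.1, 232.2]), array([ 9,  3, 27, 15], dtype=int32))]
sc0 90 [(446, array([367.1, 231.3]), array([ 8,  0, 29, 19], dtype=int32))]
sc0 120 [(912, array([368. , 231.9]), array([ 0,  0, 45, 28], dtype=int32))]
sc2 60 [(180, array([366. , 234.8]), array([ 9,  7, 26, 11], dtype=int32))]
sc2 90 [(431, array([366.3, 231.2]), array([ 7,  0, 29, 19], dtype=int32))]
sc2 120 [(897, array([368.1, 231.7]), array([ 0,  0, 45, 28], dtype=int32))]
```

View pics/c2.png

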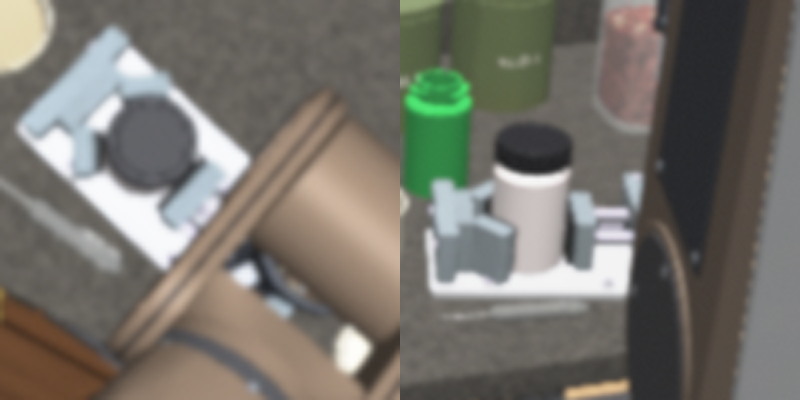

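The jaw has closed on the jar and the plate gap is gone. The lid is at about (337.4,250.3) in top and (366.3,231.3) in scene, so I'll triangulate it.

```bash
python3 - <<'E'
from h import *
a=(337.4,250.3);b=(366.3,231.3)
print(onz("top",a,.108))
c1,d1=ray("top",a);c2,d2=ray("scene",b)
s=np.linalg.lstsq(np.c_[d1,-d2],c2-c1,rcond=None)[0];print(c1+d1*s[0],c2+d2*s[1])
for P in([.482,-.158,.104],[.4835,-.157,.104],[.4835,-.157,.114]):print(proj("top",P),proj("scene",P))
E
```

```text
[ 0.48256311 -0.15964344  0.108     ]
[ 0.48292014 -0.15985531  0.10430522] [ 0.48245604 -0.16019668  0.10427995]
[336.65244487 250.70043528] [365.80009265 231.79616793]
[336.229908   250.10405558] [364.95711955 231.70859331]
[336.44297635 249.70389674] [365.27541569 227.48030915]
```

The result is (0.4825, -0.160, 0.104). The height matches, and it is 105 mm from the button. I'll go over the lid and down around it with the fingers open.

```bash
python3 -m inch '[{"slide":[4.8,-2.1,0],"turn":0,"grip":8.54},{"slide":[9.7,-4.25,0],"turn":0,"grip":8.54},{"slide":[9.7,-4.25,0],"turn":0,"grip":8.54},{"slide":[9.7,-4.25,0],"turn":0,"grip":8.54},{"slide":[9.7,-4.25,2],"turn":0,"grip":8.54},{"slide":[9.7,-4.25,4],"turn":0,"grip":8.54},{"slide":[9.7,-4.25,6],"turn":0,"grip":8.54},{"slide":[9.7,-4.25,7.4],"turn":0,"grip":8.54},{"slide":[9.7,-4.25,8.3],"turn":0,"grip":8.54},{"slide":[9.7,-4.25,8.3],"turn":0,"grip":8.54},{"slide":[9.7,-4.25,8.3],"turn":0,"grip":8.54}]'
```

```text
time: 5.3
eef_pos: [0.4827, -0.16, 0.0827]
tcp_rot: [0.981, 0.193, 0.0, 0.0]
contact_force: [0.1, -0.3, -0.3]
opening: 1.002
finger_force: 0.0
```

```bash
python3 -m inch '[{"slide":[0,0,0],"turn":0,"grip":6.2},{"slide":[0,0,0],"turn":0,"grip":6.2},{"slide":[0,0,0],"turn":0,"grip":6.0},{"slide":[0,0,0],"turn":0,"grip":5.8},{"slide":[0,0,0],"turn":0,"grip":5.0},{"slide":[0,0,0],"turn":0,"grip":5.0},{"slide":[0,0,0],"turn":0,"grip":5.0},{"slide":[0,0,0],"turn":0,"grip":5.0}]' 70
python3 - <<'E'
from h import *
print(ctrl.get_state())
for n in("top","scene"):
    p,d=ctrl.read_camera(n); cv2.imwrite(f"pics/{n}3.png",p[:,:,::-1])
p=cv2.imread("pics/top3.png");q=cv2.imread("pics/scene3.png")
cv2.imwrite("pics/c3.png",np.hstack([cv2.resize(a,(400,400),interpolation=cv2.INTER_CUBIC) for a in(p[215:315,300:400],q[160:300,300:440])]))
E
```

```text
time: 6.1
eef_pos: [0.4832, -0.1592, 0.0835]
tcp_rot: [0.981, 0.193, 0.001, -0.0]
contact_force: [-0.6, 4.3, 5.2]
opening: 0.668
finger_force: 73.0
{'time': 6.1, 'qpos': array([-5.18427126e-01,  9.85589864e-02,  2.08998498e+00,  1.32083365e-03,
        9.52244756e-01,  6.62986672e-01]), 'dq': array([-2.40456547e-04,  1.06842125e-03, -8.83804769e-05,  9.49013441e-04,
       -1.39770589e-03, -2.31429580e-03]), 'joint_efforts': array([ -1.61407202, -26.14403307, -23.44556093,  -0.57056844,
        -0.59595337,  -0.0424416 ]), 'eef_pos': array([ 0.48317368, -0.15916576,  0.08346522]), 'tcp_rot': array([ 9.81181197e-01,  1.93088084e-01,  6.56108081e-04, -1.44098241e-04]), 'contact_force': array([-0.63410075,  4.30121315,  5.23855237]), 'wrist_torque': array([ 0.56717069,  0.18890071, -0.03262127]), 'finger_force': 73.03707428276539, 'opening': 0.6678265177784074}
```

View pics/c3.png

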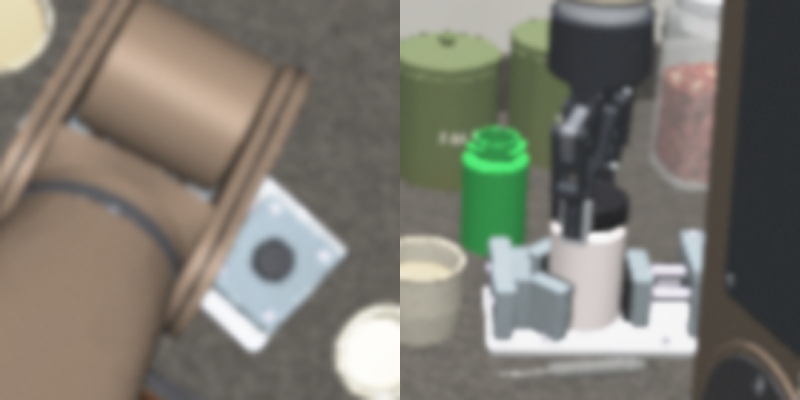

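The lid is held across 57 mm with 73 N. I'll start the counter-clockwise twist (negative turn) and check the torque.

```bash
python3 -m inch '[{"slide":[0,0,0],"turn":-0.04,"grip":5},{"slide":[0,0,0],"turn":-0.09,"grip":5},{"slide":[0,0,0],"turn":-0.15,"grip":5},{"slide":[0,0,0],"turn":-0.21,"grip":5},{"slide":[0,0,0],"turn":-0.27,"grip":5},{"slide":[0,0,0],"turn":-0.33,"grip":5},{"slide":[0,0,0],"turn":-0.33,"grip":5}]' 80
python3 - <<'E'
from h import *
s=ctrl.get_state();print(s["wrist_torque"],s["tcp_rot"],s["contact_force"])
p,d=ctrl.read_camera("scene"); cv2.imwrite("pics/scene4.png",p[:,:,::-1])
q=cv2.imread("pics/scene3.png");q2=cv2.imread("pics/scene4.png")
cv2.imwrite("pics/c4.png",np.hstack([cv2.resize(a,(400,400),interpolation=cv2.INTER_CUBIC) for a in(q[200:290,335:425],q2[200:290,335:425])]))
E
```

```text
time: 6.9
eef_pos: [0.4835, -0.1596, 0.0839]
tcp_rot: [0.936, 0.352, 0.001, 0.001]
contact_force: [-0.3, 4.2, 6.4]
opening: 0.666
finger_force: 84.0
[0.62264689 0.08463637 0.17512101] [9.35856278e-01 3.52380495e-01 8.72927109e-04 5.02168421e-04] [-0.25080509  4.17874567  6.35216425]
```

View pics/c4.png

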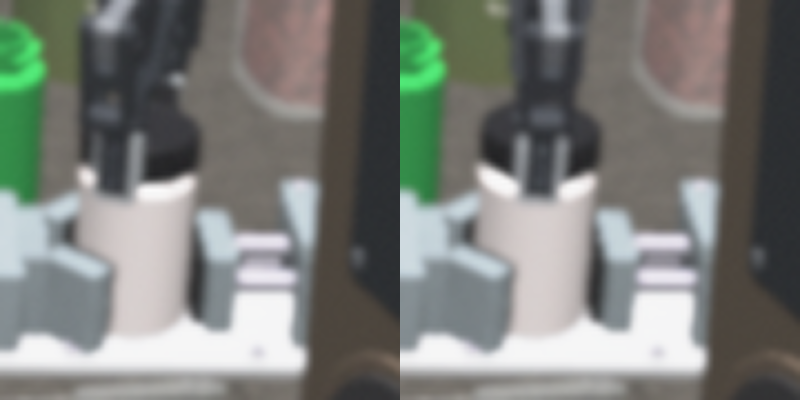

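The jar is unmoved and the torque has dropped to 0.18 N m, so the lid has broken loose. I'll continue to about 77 degrees.

```bash
python3 -m inch '[{"slide":[0,0,0],"turn":-0.08,"grip":5},{"slide":[0,0,0],"turn":-0.16,"grip":5},{"slide":[0,0,0],"turn":-0.24,"grip":5},{"slide":[0,0,0],"turn":-0.32,"grip":5},{"slide":[0,0,0],"turn":-0.40,"grip":5},{"slide":[0,0,0],"turn":-0.48,"grip":5},{"slide":[0,0,0],"turn":-0.56,"grip":5},{"slide":[0,0,0],"turn":-0.64,"grip":5},{"slide":[0,0,0],"turn":-0.72,"grip":5},{"slide":[0,0,0],"turn":-0.80,"grip":5},{"slide":[0,0,0],"turn":-0.88,"grip":5},{"slide":[0,0,0],"turn":-0.96,"grip":5},{"slide":[0,0,0],"turn":-1.02,"grip":5},{"slide":[0,0,0],"turn":-1.02,"grip":5}]'
python3 - <<'E'
from h import *
s=ctrl.get_state();print(s["wrist_torque"],2*np.degrees(np.arctan2(s["tcp_rot"][1],s["tcp_rot"][0])),s["contact_force"])
p,d=ctrl.read_camera("scene"); cv2.imwrite("pics/scene5.png",p[:,:,::-1])
q=cv2.imread("pics/scene3.png").astype(int);q2=cv2.imread("pics/scene5.png").astype(int)
print(abs(q-q2)[242:280,355:378].mean()) # jar body
E
```

```text
time: 8.35
eef_pos: [0.4833, -0.1592, 0.084]
tcp_rot: [0.645, 0.764, 0.001, 0.0]
contact_force: [-2.3, 4.3, 8.8]
opening: 0.663
finger_force: 83.9
[0.6384065  0.31507603 0.01558591] 99.70256835436895 [-2.33906493  4.32760383  8.8164673 ]
6.128146453089244
```

It has turned 77.4° and torque is near zero. Now a gentle lift.

```bash
python3 -m inch '[{"slide":[0,0,-0.2],"turn":0,"grip":5},{"slide":[0,0,-0.4],"turn":0,"grip":5},{"slide":[0,0,-0.6],"turn":0,"grip":5},{"slide":[0,0,-0.8],"turn":0,"grip":5},{"slide":[0,0,-0.8],"turn":0,"grip":5}]'
```

```text
time: 8.9
eef_pos: [0.4821, -0.1592, 0.0901]
tcp_rot: [0.645, 0.764, -0.0, -0.001]
contact_force: [-0.6, 1.9, -1.3]
opening: 0.662
finger_force: 85.0
```

The force is small (about the lid's weight), so it is free. I'll lift it about 30 mm above its tight position and look.

```bash
python3 -m inch '[{"slide":[0,0,-0.4],"turn":0,"grip":5},{"slide":[0,0,-0.8],"turn":0,"grip":5},{"slide":[0,0,-1.2],"turn":0,"grip":5},{"slide":[0,0,-1.6],"turn":0,"grip":5},{"slide":[0,0,-2.0],"turn":0,"grip":5},{"slide":[0,0,-2.4],"turn":0,"grip":5},{"slide":[0,0,-2.6],"turn":0,"grip":5},{"slide":[0,0,-2.6],"turn":0,"grip":5},{"slide":[0,0,-2.6],"turn":0,"grip":5},{"slide":[0,0,-2.6],"turn":0,"grip":5}]'
python3 - <<'E'
from h import *
p,d=ctrl.read_camera("scene"); cv2.imwrite("pics/scene6.png",p[:,:,::-1])
q=cv2.imread("pics/scene3.png");q2=cv2.imread("pics/scene6.png")
cv2.imwrite("pics/c6.png",np.hstack([cv2.resize(a,(400,400),interpolation=cv2.INTER_CUBIC) for a in(q[190:290,325:425],q2[190:290,325:425])]))
E
```

```text
time: 9.9
eef_pos: [0.4823, -0.1594, 0.1161]
tcp_rot: [0.645, 0.764, -0.0, -0.0]
contact_force: [0.2, -0.7, -0.9]
opening: 0.664
finger_force: 85.1
```

View pics/c6.png

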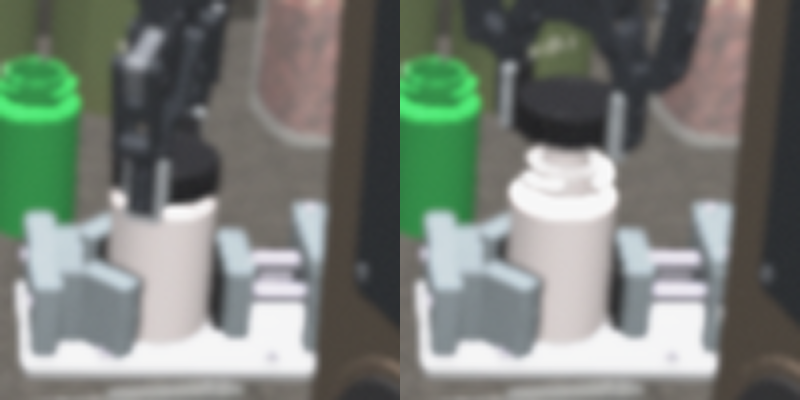

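The lid is clear and level over the threaded neck, with its lower edge about 16 mm above the mouth. The jar is upright and unshifted in the closed jaw, so I'll hand in.

```bash
python3 -m inch '[{"slide":[0,0,0],"turn":0,"grip":5},{"slide":[0,0,0],"turn":0,"grip":5},{"slide":[0,0,0],"turn":0,"grip":5}]'; python3 -c "
from plant import ctrl
print(ctrl.sign_off())"
```

```text
time: 10.25
eef_pos: [0.4825, -0.1595, 0.1163]
tcp_rot: [0.645, 0.764, -0.0, -0.0]
contact_force: [-0.0, 0.1, -0.7]
opening: 0.664
finger_force: 85.1
the job is handed in; nothing more can be done
None
```

I pushed the plunger down so the jaw braced the jar, then twisted the lid off after about 77° and handed the job in at 10.3 s, holding it level about 16 mm above the mouth; no verdict came back.

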